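# Find the tired bunch clamp

## Robot

A 6-joint arm with a two-finger parallel gripper is mounted at the origin on the work surface. World frame = base frame: x ahead of the robot, y to its left, z up, the work surface at z = 0. Lengths are in m, angles in degrees, forces in N, time in s.
With the tool pointing down it reaches from about 0.4 to 0.825 m from the base axis. Payload 7 kg.
Tool frame: the origin (TCP) lies at the very end of the fingers, on their centre line; the grasp point (between the pads) lies r.grip_depth behind it (r.grip_depth is the distance from the TCP to the grasp point, in m); z points along the fingers, y is the direction in which the jaws open and shut (so a half turn about z gives the same grasp; the last joint's range is limited). The gripper opens to 88 mm and grips with 3 to 60 N. Pads are 19 mm wide; open, the fingers measure 130 mm over their backs; the gripper's body (78 mm by 193 mm) begins 47 mm behind the grasp point.
Start: joints at [-47.492, 20.546, 0.682, 0, -70.136, -16.507], TCP at [0.296, -0.607, 0.227] pointing down, gripper open.
Joint ranges: [-176.03, 176.03], [-82.01, 121.73], [-58.28, 71.71], [-173.87, 95.51], [-174.79, -0.11], [-173.66, 173.66]. Speed limits (degrees/s): [136.94, 136.94, 172.46, 180, 180, 180].

## Interface

Orientations are given as [roll, pitch, yaw] about the fixed x, y, z axes, in that order (R = Rz(yaw) Ry(pitch) Rx(roll)).
In Python, from plant import r gives the robot as it stands. The module is installed in compiled form; this text tells all that it offers.
- The arm moves only by the tool step_arm, never from a script. Its argument "increments" is a list of rows, each a list of 3 entries, a list of its own where there are three numbers: the shift along the tool's x, y, z in m, then the turn, a rotation vector about the tool's x, y, z in rad, then the closure, from 0 (fully open) to 1 (shut). In form: [[[x, y, z], [wx, wy, wz], grip], ...]. A call has 1 to 10 rows; each row is the pose to reach, as a shift and turn from the pose commanded when the call began, along the tool's axes at that moment; what a row does not reach only later rows make up. A row lasts 1/10 s, in which the tool goes at most 50 mm and 8.59 degrees, less where a joint would pass 70% of its speed; a pose out of reach is approached as far as the arm can. A call with a gripper value outside its range is refused whole. The fingers move at their own pace and stop on an object; "force" is the grip in N (left out, the last holds). Time passes only in rows, so rows that repeat a pose let the fingers close. It gives the time, the measured TCP pose, the force and the opening at its end, in the units of the state.
- r.get_state(): the state, without advancing time (a new reading comes with each control period).
- r.capture(name): name is "side" or "top"; returns a dict with "color" (384x512x3 uint8, red, green, blue), "intrinsics" (3x3 intrinsics, pixels), "rvec" (rotation vector, rad) and "tvec" (3), from world to camera coordinates, as OpenCV has them. Camera axes: x right, y down, z forward; pixel columns grow to the right and rows downward; lengths in m; the calibration is good to about 2 mm. A picture is of the moment at which its call begins. There is no depth.
- r.close_job(): hands the job in, once; it reports no verdict.
The state is a dict: "time_s": time; "joints": joint angles; "qd": joint speeds; "joint_torque": joint torques, N m; "tcp_pos": TCP position; "eef_rot": TCP orientation; "contact_force": force on the tool from outside, world axes, zero at the start; "moment": the same for the moment, N m; "gripper_width": finger opening in m.
Only numpy, scipy, OpenCV 4.12 (cv2) and the standard library are available. Lean on these libraries where they do the work, as an engineer would, in place of code of your own. Each camera call takes 0.05 s, during which the arm holds its last target.

## Task

One of the three bunch clamps on the white board has a tired spring tongue. Working from the robot's left to its right, press the button in the middle of each tongue with a steady push of 8 N for about a second, never as hard as 14 N, and compare how far they sink. Then put the wooden collar over the post of the clamp that gives most, right down on its shoulder, let go, and leave the mug, bowl and tape roll where they are.

Things in the scene. Friction and masses are not known exactly. Their poses are not given: they have to be found in the camera images.
- board: White board, 320 x 370 x 12 mm, fixed, with three look-alike clamps in a row across it, 108 to 128 mm apart; one is tired, which one is drawn anew and cannot be seen. Pressed at the button with 8 N the two sound tongues sink 6 to 8 mm, the tired one 12 to 15 mm, in proportion to the force. Origin at the centre of its underside; x away from the robot, y along the row to the robot's left.
- tongue_a: Springy steel tongue of bunch clamp a: a level cantilever 140 mm long, 32 mm wide, 3 mm thick, held at its far end in an upright block, its middle plane 78 mm above the table. Origin at its root where it leaves the block; x points from the free tip to the block, away from the robot, so the tip is at x = -140 mm; y across it to the robot's left, z up. Pressed, it bends down about its root and springs back.
- button_a (a point): Flat round steel press button, 26 mm across and 5 mm high, riveted on tongue a in the middle of its length (70 mm from root and from tip). This point is the centre of its top face, about 84 mm above the table at rest; it goes down with the tongue.
- post_a (a point): Post of clamp a: upright steel pin 12 mm in diameter at the clamp's end nearest the robot, 50 mm beyond the tongue's tip. This point is on its axis, on top of the 30 mm wide shoulder at its foot, 40 mm above the table; the pin rises 50 mm above it. The shoulder stands 16 mm above the clamp's flat base, which is 70 mm wide. A collar on it rests on the shoulder.
- tongue_b: Springy steel tongue of bunch clamp b: a level cantilever 140 mm long, 32 mm wide, 3 mm thick, held at its far end in an upright block, its middle plane 78 mm above the table. Origin at its root where it leaves the block; x points from the free tip to the block, away from the robot, so the tip is at x = -140 mm; y across it to the robot's left, z up. Pressed, it bends down about its root and springs back.
- button_b (a point): Flat round steel press button, 26 mm across and 5 mm high, riveted on tongue b in the middle of its length (70 mm from root and from tip). This point is the centre of its top face, about 84 mm above the table at rest; it goes down with the tongue.
- post_b (a point): Post of clamp b: upright steel pin 12 mm in diameter at the clamp's end nearest the robot, 50 mm beyond the tongue's tip. This point is on its axis, on top of the 30 mm wide shoulder at its foot, 40 mm above the table; the pin rises 50 mm above it. The shoulder stands 16 mm above the clamp's flat base, which is 70 mm wide. A collar on it rests on the shoulder.
- tongue_c: Springy steel tongue of bunch clamp c: a level cantilever 140 mm long, 32 mm wide, 3 mm thick, held at its far end in an upright block, its middle plane 78 mm above the table. Origin at its root where it leaves the block; x points from the free tip to the block, away from the robot, so the tip is at x = -140 mm; y across it to the robot's left, z up. Pressed, it bends down about its root and springs back.
- button_c (a point): Flat round steel press button, 26 mm across and 5 mm high, riveted on tongue c in the middle of its length (70 mm from root and from tip). This point is the centre of its top face, about 84 mm above the table at rest; it goes down with the tongue.
- post_c (a point): Post of clamp c: upright steel pin 12 mm in diameter at the clamp's end nearest the robot, 50 mm beyond the tongue's tip. This point is on its axis, on top of the 30 mm wide shoulder at its foot, 40 mm above the table; the pin rises 50 mm above it. The shoulder stands 16 mm above the clamp's flat base, which is 70 mm wide. A collar on it rests on the shoulder.
- collar_mid (a point): Loose plain wooden collar (a short tube) standing on the table beside the white board: 40 mm outside diameter, 20 mm hole right through, 30 mm high, about 35 g. This point is its centre, half-way up (15 mm from either end); z along the hole. Either end may go down.
- mug: Bystander: white mug, 76 mm wide, 85 mm high; origin under its centre.
- bowl: Bystander: white bowl, 120 mm wide, 45 mm high; origin under its centre.
- tape_roll: Bystander: big roll of paper tape lying flat, 110 mm across, 20 mm high; origin under its centre.
There are look-alikes about, which are no part of the job. Of the things shaped like the part that bears collar_mid, the wooden one is meant.

How it is judged:
By the outcome, as a careful person would: the job done as asked, in the order asked, and still so for the second after the job is handed in, with the robot touching nothing.
It also fails if it takes over 72 s, if anything falls off the work surface, if the arm or the gripper's body presses on something with over 40 N, if the wrist force passes 120 N, or if a joint passes its speed limit or range.

## Working session

There is one attempt and no reset: what is moved stays moved. The work goes in short steps, Python scripts to look and compute and a tool call to move; the robot and the scene stay as the last step left them, time stands still between calls to the robot, and variables do not carry over. Pictures are saved under pics/ and viewed, and the job is handed in when it is done.

Besides the shell and the picture viewer there is one more tool, called as name([rows], argument=value, ...), one row to a line, values as JSON. step_arm: Moves the arm, as the interface text tells. Its arguments: {"type":"object","properties":{"increments":{"type":"array","items":{"type":"array"}},"force":{"type":"number"}},"required":["increments"]}

```bash
mkdir -p pics; python3 - <<'E'
from plant import r
import cv2,pickle
s=r.get_state();print(s, r.grip_depth)
d={}
for n in("side","top"):
    c=r.capture(n);d[n]=c;cv2.imwrite(f"pics/{n}0.png",cv2.cvtColor(c["color"],cv2.COLOR_RGB2BGR))
    print(n,c["intrinsics"],c["rvec"],c["tvec"])
pickle.dump(d,open("cap0.pkl","wb"))
E
```

```text
{'time_s': 0.0, 'joints': array([-4.74888932e+01,  2.05909534e+01,  6.34846090e-01, -2.25186691e-02,
       -7.01343765e+01, -1.65098707e+01]), 'qd': array([ 0.12838713,  0.04859382,  0.00394884, -0.0326792 , -0.02310546,
        0.03099479]), 'joint_torque': array([-5.40043675e-04, -5.82720387e+01,  2.93068027e+01,  6.99712694e+00,
        7.16385766e-03, -1.48129961e-04]), 'tcp_pos': array([ 0.29572787, -0.60623782,  0.22562871]), 'eef_rot': array([ 1.79907230e+02, -5.42028017e-03, -1.54006428e+02]), 'contact_force': array([ 0.08400383, -0.74871227, -0.07575995]), 'moment': array([0.04152795, 0.01275111, 0.01183941]), 'gripper_width': 0.08783634697310098} 0.0188
side [[419.795318     0.         260.92179923]
 [  0.         419.795318   185.86834173]
 [  0.           0.           1.        ]] [ 2.00893134 -0.56022821  0.33171774] [-0.48395641  0.21290912  1.11766439]
top [[378.81472169   0.         254.34095829]
 [  0.         378.81472169 186.74952883]
 [  0.           0.           1.        ]] [ 2.08610685 -2.12638133  0.23430909] [0.012087   0.56867283 1.12639516]
```

View pics/side0.png

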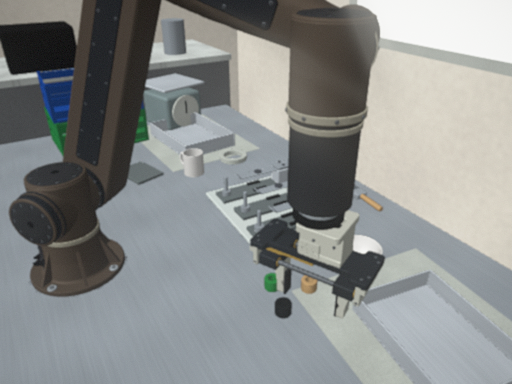

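View pics/top0.png

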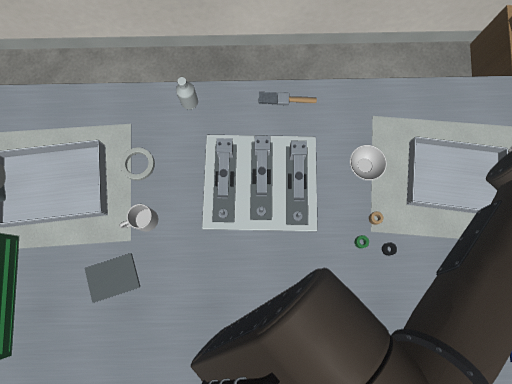

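```bash
python3 - <<'E'
import cv2,pickle,numpy as np
d=pickle.load(open("cap0.pkl","rb"))
t=cv2.cvtColor(d["top"]["color"],cv2.COLOR_RGB2BGR)
cv2.imwrite("pics/crop1.png",cv2.resize(t[128:236,200:320],None,fx=5,fy=5,interpolation=cv2.INTER_CUBIC))
cv2.imwrite("pics/crop2.png",cv2.resize(t[200:260,345:405],None,fx=8,fy=8,interpolation=cv2.INTER_CUBIC))
E
cat > h.py <<'E'
import numpy as np,cv2
from scipy.spatial.transform import Rotation as Ro
def unproj(c,uv,z):
    K=c["intrinsics"];R=cv2.Rodrigues(np.array(c["rvec"],float))[0];t=np.array(c["tvec"],float).ravel()
    C=-R.T@t; d=R.T@np.linalg.inv(K)@np.array([uv[0],uv[1],1.])
    return C+d*(z-C[2])/d[2]
def proj(c,P):
    return cv2.projectPoints(np.array(P,float).reshape(-1,3),np.array(c["rvec"],float),np.array(c["tvec"],float),c["intrinsics"],None)[0].reshape(-1,2)
E
```

```text
(no output)
```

View pics/crop1.png

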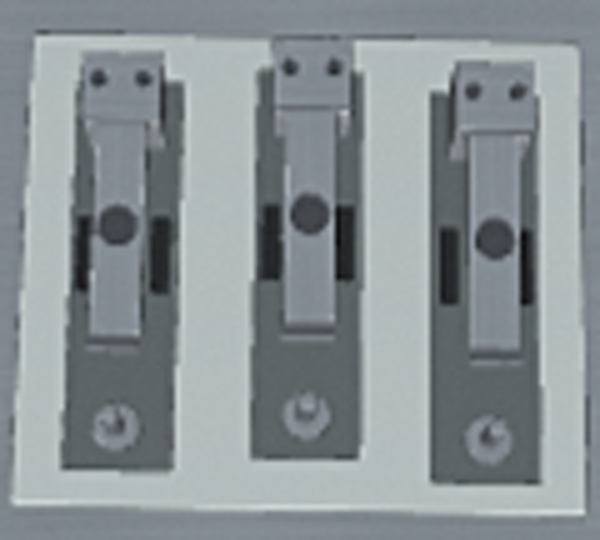

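View pics/crop2.png

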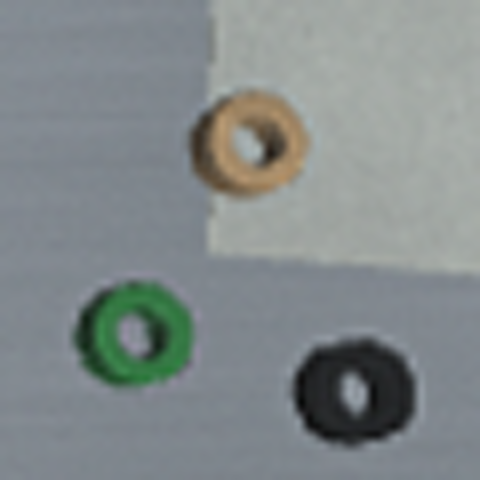

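```bash
cat > loc.py <<'E'
import pickle;from h import *
d=pickle.load(open("cap0.pkl","rb"));c=d["top"]
f=lambda p,s,o:((p[0]+.5)/s-.5+o[0],(p[1]+.5)/s-.5+o[1])
img=c["color"];g=cv2.cvtColor(img,cv2.COLOR_RGB2GRAY).astype(float)
for b,s in zip([(118,225),(310,214),(495,239)],[(115,427),(307,414),(489,440)]):
    u=f(b,5,(200,128));
    x0,y0=int(round(u[0])),int(round(u[1]));w=g[y0-6:y0+7,x0-5:x0+6]
    m=np.clip(150-w,0,60);m[m<25]=0
    # weighted
    yy,xx=np.mgrid[y0-6:y0+7,x0-5:x0+6];k=((xx-u[0])**2+(yy-u[1])**2<5.5**2)*m
    cu=((xx*k).sum()/k.sum(),(yy*k).sum()/k.sum())
    P=unproj(c,u,.084);P2=unproj(c,cu,.084);Q=unproj(c,f(s,5,(200,128)),.04)
    print(np.round(P,4),np.round(P2,4),"post",np.round(Q,4),"dist",np.linalg.norm((P-Q)[:2]),"ang",np.degrees(np.arctan2((P-Q)[1],(P-Q)[0])))
R=cv2.Rodrigues(c["rvec"])[0];print("cam",-R.T@c["tvec"], g[int(u[1]),int(u[0])])
B=[unproj(c,f(p,5,(200,128)),.012) for p in [(36,35),(580,45),(585,513),(13,503)]]
print(np.round(B,4)); 
for a,b in((0,1),(1,2),(2,3),(3,0)): e=B[b]-B[a];print(np.linalg.norm(e),np.degrees(np.arctan2(e[1],e[0])))
hsv=cv2.cvtColor(img,cv2.COLOR_RGB2HSV)
m=((hsv[...,0]<22)&(hsv[...,0]>6)&(hsv[...,1]>80))[200:236,360:395];ys,xs=np.nonzero(m);print(len(xs),xs.mean()+360,ys.mean()+200, xs.min()+360,xs.max()+360,ys.min()+200,ys.max()+200)
print("collar",unproj(c,f((254,140),8,(345,200)),.03),unproj(c,f((248,145),8,(345,200)),.015))
for n,p in(("mug",(142,217)),("bowl",(368,163)),("tape",(139,164))):print(n,unproj(c,p,.03))
E
python3 loc.py
```

```text
[0.6109 0.0972 0.084 ] [0.611  0.0986 0.084 ] post [0.491  0.1027 0.04  ] dist 0.12003477421010494 ang -2.6583491633587157
[ 0.6157 -0.0223  0.084 ] [ 0.616  -0.0226  0.084 ] post [ 0.497  -0.0184  0.04  ] dist 0.11879207713212746 ang -1.851283229869662
[ 0.5975 -0.1367  0.084 ] [ 0.5979 -0.137   0.084 ] post [ 0.4783 -0.1326  0.04  ] dist 0.11928460654300714 ang -1.9570091692674085
cam [0.30992807 0.00614803 1.22319571] 72.0
[[ 0.7637  0.1582  0.012 ]
 [ 0.7496 -0.2091  0.012 ]
 [ 0.4341 -0.1951  0.012 ]
 [ 0.4475  0.1703  0.012 ]]
0.36753381805950264 -92.20831432421203
0.3157490666006285 177.467078903388
0.3656634305067739 87.90323795848029
0.31645593959068324 -2.1934266767007777
93 375.83870967741933 217.66666666666666 369 382 212 223
collar [ 0.47023568 -0.38370094  0.03      ] [ 0.47028095 -0.38601515  0.015     ]
mug [0.48464011 0.35909452 0.03      ]
bowl [ 0.64860272 -0.37239021  0.03      ]
tape [0.65953231 0.37683732 0.03      ]
```

```bash
cat >> h.py <<'E'
def inc(p0,y0,p1,y1):
    R0=Ro.from_euler('xyz',[180,0,y0],degrees=True);R1=Ro.from_euler('xyz',[180,0,y1],degrees=True)
    return np.round(R0.inv().apply(np.array(p1)-p0),4),np.round((R0.inv()*R1).as_rotvec(),4)
E
python3 -c "
from h import *
print(inc([.296,-.607,.227],-154,[.611,.0978,.130],177.8))"
```

```text
(array([-0.5921,  0.4954,  0.097 ]), array([-0.    , -0.    ,  0.4922]))
```

step_arm([
  [[-0.03,0.025,0.005],[0,0,0.05],1],
  [[-0.064,0.0536,0.01],[0,0,0.1],1],
  [[-0.096,0.08,0.015],[0,0,0.15],1],
  [[-0.128,0.107,0.02],[0,0,0.2],1],
  [[-0.16,0.134,0.025],[0,0,0.25],1],
  [[-0.192,0.161,0.03],[0,0,0.3],1],
  [[-0.224,0.187,0.035],[0,0,0.35],1],
  [[-0.256,0.214,0.04],[0,0,0.4],1],
  [[-0.288,0.241,0.045],[0,0,0.45],1],
  [[-0.3,0.25,0.05],[0,0,0.4922],1],
], force=20)

```text
time_s: 1.1
tcp_pos: [0.4568, -0.2477, 0.1764]
eef_rot: [180.0, 0.0, 177.8]
contact_force: [-0.4, -0.4, 0.1]
gripper_width: 0.0131
```

step_arm([
  [[-0.017,0.0425,0.005],[0,0,0],1],
  [[-0.034,0.085,0.01],[0,0,0],1],
  [[-0.051,0.1275,0.015],[0,0,0],1],
  [[-0.068,0.17,0.02],[0,0,0],1],
  [[-0.085,0.2125,0.025],[0,0,0],1],
  [[-0.102,0.255,0.03],[0,0,0],1],
  [[-0.119,0.2975,0.035],[0,0,0],1],
  [[-0.136,0.34,0.045],[0,0,0],1],
  [[-0.1415,0.3543,0.06],[0,0,0],1],
  [[-0.1415,0.3543,0.067],[0,0,0],1],
])

```text
time_s: 2.1
tcp_pos: [0.6106, 0.0999, 0.1073]
eef_rot: [-180.0, -0.1, 177.9]
contact_force: [-0.8, -1.1, -1.4]
gripper_width: 0.0005
```

```bash
python3 - <<'E'
from plant import r
from h import *
s=r.get_state();print(s["time_s"],s["tcp_pos"],s["contact_force"],s["gripper_width"])
for n in("side","top"):
    c=r.capture(n);im=cv2.cvtColor(c["color"],cv2.COLOR_RGB2BGR)
    if n=="side":im=cv2.resize(im[130:260,190:390],None,fx=4,fy=4,interpolation=cv2.INTER_CUBIC)
    cv2.imwrite(f"pics/{n}1.png",im)
E
```

```text
2.1 [0.61061691 0.09992867 0.10726817] [-0.75072795 -1.09474577 -1.36515152] 0.00046445253186057367
```

View pics/side1.png

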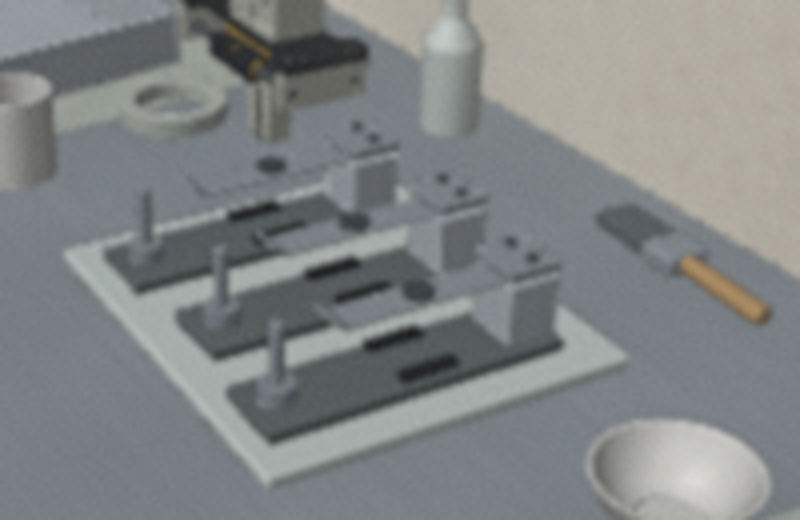

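Side view: closed fingertips (crop 270,135) sit right above button a (270,165). Blocks are lower than the body; clear to descend.

step_arm([
  [[0,0,0.008],[0,0,0],1],
  [[0,0,0.016],[0,0,0],1],
  [[0,0,0.02],[0,0,0],1],
  [[0,0,0.02],[0,0,0],1],
  [[0,0,0.02],[0,0,0],1],
])

```text
time_s: 2.7
tcp_pos: [0.611, 0.0978, 0.0898]
eef_rot: [180.0, 0.0, 177.8]
contact_force: [0.8, -0.1, -0.1]
gripper_width: 0.0003
```

step_arm([
  [[0,0,0],[0,0,0],1],
])

```text
time_s: 2.8
tcp_pos: [0.6112, 0.0981, 0.09]
eef_rot: [180.0, 0.0, 177.8]
contact_force: [-0.2, -0.5, 0.4]
gripper_width: 0.0002
```

step_arm([
  [[0,0,0.003],[0,0,0],1],
  [[0,0,0.0055],[0,0,0],1],
  [[0,0,0.008],[0,0,0],1],
  [[0,0,0.008],[0,0,0],1],
])

```text
time_s: 3.2
tcp_pos: [0.6109, 0.0982, 0.0815]
eef_rot: [-180.0, -0.0, 177.8]
contact_force: [-1.8, -0.3, 4.2]
gripper_width: 0.0004
```

step_arm([
  [[0,0,0.001],[0,0,0],1],
  [[0,0,0.002],[0,0,0],1],
  [[0,0,0.002],[0,0,0],1],
])

```text
time_s: 3.5
tcp_pos: [0.6108, 0.0982, 0.0799]
eef_rot: [180.0, 0.0, 177.8]
contact_force: [-2.4, 1.3, 5.5]
gripper_width: 0.0005
```

step_arm([
  [[0,0,0.001],[0,0,0],1],
  [[0,0,0.002],[0,0,0],1],
  [[0,0,0.002],[0,0,0],1],
])

```text
time_s: 3.8
tcp_pos: [0.611, 0.0982, 0.0782]
eef_rot: [180.0, 0.0, 177.8]
contact_force: [-3.9, 1.2, 7.7]
gripper_width: 0.0001
```

step_arm([
  [[0,0,0.0002],[0,0,0],1],
  [[0,0,0.0002],[0,0,0],1],
  [[0,0,0.0002],[0,0,0],1],
])

```text
time_s: 4.1
tcp_pos: [0.611, 0.0982, 0.0781]
eef_rot: [180.0, 0.0, 177.8]
contact_force: [-4.2, 1.2, 9.1]
gripper_width: 0.0005
```

step_arm([
  [[0,0,0],[0,0,0],1],
  [[0,0,0],[0,0,0],1],
  [[0,0,0],[0,0,0],1],
  [[0,0,0],[0,0,0],1],
])

```text
time_s: 4.5
tcp_pos: [0.611, 0.0982, 0.0781]
eef_rot: [180.0, 0.0, 177.8]
contact_force: [-3.6, 0.6, 7.3]
gripper_width: 0.0006
```

step_arm([
  [[0,0,0],[0,0,0],1],
  [[0,0,0],[0,0,0],1],
  [[0,0,0],[0,0,0],1],
  [[0,0,0],[0,0,0],1],
  [[0,0,0],[0,0,0],1],
])

```text
time_s: 5.0
tcp_pos: [0.6109, 0.0982, 0.0781]
eef_rot: [180.0, 0.0, 177.8]
contact_force: [-3.5, 0.5, 8.2]
gripper_width: 0.0004
```

step_arm([
  [[0,0,-0.01],[0,0,0],1],
  [[0,0,-0.025],[0,0,0],1],
  [[-0.003,-0.035,-0.03],[0,0,0],1],
  [[-0.006,-0.075,-0.03],[0,0,0],1],
  [[-0.0094,-0.11,-0.03],[0,0,0],1],
  [[-0.0094,-0.1199,-0.025],[0,0,0],1],
  [[-0.0094,-0.1199,-0.0172],[0,0,0],1],
  [[-0.0094,-0.1199,-0.0122],[0,0,0],1],
  [[-0.0094,-0.1199,-0.0122],[0,0,0],1],
  [[-0.0094,-0.1199,-0.0122],[0,0,0],1],
])

```text
time_s: 6.0
tcp_pos: [0.6157, -0.0211, 0.0893]
eef_rot: [-180.0, -0.0, 177.9]
contact_force: [0.2, -0.3, 0.2]
gripper_width: 0.0003
```

step_arm([
  [[0,0,0.003],[0,0,0],1],
  [[0,0,0.0055],[0,0,0],1],
  [[0,0,0.008],[0,0,0],1],
  [[0,0,0.008],[0,0,0],1],
])

```text
time_s: 6.4
tcp_pos: [0.6158, -0.0217, 0.0814]
eef_rot: [180.0, 0.0, 177.8]
contact_force: [-0.8, 0.8, 2.5]
gripper_width: 0.0003
```

step_arm([
  [[0,0,0.001],[0,0,0],1],
  [[0,0,0.002],[0,0,0],1],
  [[0,0,0.002],[0,0,0],1],
])

```text
time_s: 6.7
tcp_pos: [0.6158, -0.0219, 0.0797]
eef_rot: [180.0, 0.0, 177.8]
contact_force: [-0.3, 2.4, 3.1]
gripper_width: 0.0003
```

step_arm([
  [[0,0,0.001],[0,0,0],1],
  [[0,0,0.002],[0,0,0],1],
  [[0,0,0.002],[0,0,0],1],
])

```text
time_s: 7.0
tcp_pos: [0.6159, -0.022, 0.0777]
eef_rot: [-180.0, 0.0, 177.8]
contact_force: [-1.4, 2.7, 4.8]
gripper_width: 0.0004
```

step_arm([
  [[0,0,0.001],[0,0,0],1],
  [[0,0,0.001],[0,0,0],1],
])

```text
time_s: 7.2
tcp_pos: [0.6159, -0.022, 0.0767]
eef_rot: [180.0, 0.0, 177.8]
contact_force: [-0.1, 0.9, 5.6]
gripper_width: 0.0004
```

step_arm([
  [[0,0,0.001],[0,0,0],1],
  [[0,0,0.002],[0,0,0],1],
  [[0,0,0.002],[0,0,0],1],
])

```text
time_s: 7.5
tcp_pos: [0.6159, -0.022, 0.0749]
eef_rot: [-180.0, 0.0, 177.8]
contact_force: [-2.5, 1.7, 7.0]
gripper_width: 0.0003
```

step_arm([
  [[0,0,0.0005],[0,0,0],1],
  [[0,0,0.001],[0,0,0],1],
  [[0,0,0.001],[0,0,0],1],
])

```text
time_s: 7.8
tcp_pos: [0.616, -0.022, 0.0741]
eef_rot: [180.0, 0.0, 177.8]
contact_force: [-1.8, 2.9, 7.2]
gripper_width: 0.0004
```

step_arm([
  [[0,0,0.0008],[0,0,0],1],
  [[0,0,0.0008],[0,0,0],1],
  [[0,0,0.0008],[0,0,0],1],
])

```text
time_s: 8.1
tcp_pos: [0.616, -0.022, 0.0734]
eef_rot: [-180.0, 0.0, 177.8]
contact_force: [-3.3, 2.2, 8.5]
gripper_width: 0.0003
```

step_arm([
  [[0,0,0],[0,0,0],1],
  [[0,0,0],[0,0,0],1],
  [[0,0,0],[0,0,0],1],
  [[0,0,0],[0,0,0],1],
])

```text
time_s: 8.5
tcp_pos: [0.616, -0.022, 0.0734]
eef_rot: [-180.0, 0.0, 177.8]
contact_force: [-1.9, 2.6, 7.9]
gripper_width: 0.0004
```

step_arm([
  [[0,0,0],[0,0,0],1],
  [[0,0,0],[0,0,0],1],
  [[0,0,0],[0,0,0],1],
  [[0,0,0],[0,0,0],1],
])

```text
time_s: 8.9
tcp_pos: [0.616, -0.022, 0.0734]
eef_rot: [180.0, 0.0, 177.8]
contact_force: [-2.4, 2.3, 8.2]
gripper_width: 0.0002
```

step_arm([
  [[0,0,0],[0,0,0],1],
  [[0,0,-0.015],[0,0,0],1],
  [[0,0,-0.033],[0,0,0],1],
  [[0.004,-0.035,-0.035],[0,0,0],1],
  [[0.009,-0.075,-0.035],[0,0,0],1],
  [[0.0137,-0.108,-0.035],[0,0,0],1],
  [[0.0137,-0.115,-0.03],[0,0,0],1],
  [[0.0137,-0.115,-0.02],[0,0,0],1],
  [[0.0137,-0.115,-0.0168],[0,0,0],1],
  [[0.0137,-0.115,-0.0168],[0,0,0],1],
])

```text
time_s: 9.9
tcp_pos: [0.5971, -0.1356, 0.0883]
eef_rot: [-180.0, -0.1, 177.8]
contact_force: [-0.2, 1.2, 0.8]
gripper_width: 0.0004
```

step_arm([
  [[0,0,0.003],[0,0,0],1],
  [[0,0,0.0055],[0,0,0],1],
  [[0,0,0.008],[0,0,0],1],
  [[0,0,0.008],[0,0,0],1],
])

```text
time_s: 10.3
tcp_pos: [0.5978, -0.1359, 0.0817]
eef_rot: [180.0, 0.0, 177.8]
contact_force: [-0.3, 2.5, 4.8]
gripper_width: 0.0006
```

step_arm([
  [[0,0,0.001],[0,0,0],1],
  [[0,0,0.002],[0,0,0],1],
  [[0,0,0.002],[0,0,0],1],
])

```text
time_s: 10.6
tcp_pos: [0.5979, -0.1361, 0.0801]
eef_rot: [180.0, 0.1, 177.8]
contact_force: [-2.5, 4.2, 6.7]
gripper_width: 0.0006
```

step_arm([
  [[0,0,0.0005],[0,0,0],1],
  [[0,0,0.001],[0,0,0],1],
  [[0,0,0.001],[0,0,0],1],
])

```text
time_s: 10.9
tcp_pos: [0.5979, -0.1361, 0.0793]
eef_rot: [180.0, 0.1, 177.8]
contact_force: [-2.1, 4.2, 7.7]
gripper_width: 0.0006
```

step_arm([
  [[0,0,0],[0,0,0],1],
])

```text
time_s: 11.0
tcp_pos: [0.5979, -0.1361, 0.0794]
eef_rot: [180.0, 0.1, 177.8]
contact_force: [-3.0, 4.0, 7.9]
gripper_width: 0.0004
```

step_arm([
  [[0,0,0.0001],[0,0,0],1],
  [[0,0,0.0001],[0,0,0],1],
  [[0,0,0.0001],[0,0,0],1],
  [[0,0,0.0001],[0,0,0],1],
  [[0,0,0.0001],[0,0,0],1],
])

```text
time_s: 11.5
tcp_pos: [0.5979, -0.1361, 0.0793]
eef_rot: [180.0, 0.1, 177.8]
contact_force: [-1.2, 4.3, 7.6]
gripper_width: 0.0004
```

step_arm([
  [[0,0,0],[0,0,0],1],
  [[0,0,0],[0,0,0],1],
  [[0,0,0],[0,0,0],1],
  [[0,0,0],[0,0,0],1],
  [[0,0,0],[0,0,0],1],
])

```text
time_s: 12.0
tcp_pos: [0.5979, -0.1361, 0.0793]
eef_rot: [180.0, 0.1, 177.8]
contact_force: [-2.9, 4.3, 7.9]
gripper_width: 0.0007
```

```bash
python3 - <<'E'
import pickle;from h import *
d=pickle.load(open("cap0.pkl","rb"));c=d["top"];img=c["color"]
hsv=cv2.cvtColor(img,cv2.COLOR_RGB2HSV)
f=lambda p:((p[0]+.5)/8-.5+345,(p[1]+.5)/8-.5+200)
for n,p in(("green",(137,333)),("black",(355,390)),("wood",(249,144))):
    print(n,unproj(c,f(p),.015))
print("wood hole",unproj(c,f((259,138)),.03),"top ring",unproj(c,f((258,138)),.03))
for p in((211,250),):print("mat corner",unproj(c,f(p),.0))
for p in((413,138),(409,208)):print("tray top edge",unproj(c,p,.05),unproj(c,p,.0))
im=cv2.cvtColor(img,cv2.COLOR_RGB2BGR)
K=unproj(c,f((258,138)),.03)[:2]
# draw predicted outlines
big=cv2.resize(im[200:260,345:405],None,fx=10,fy=10,interpolation=cv2.INTER_CUBIC)
for K,col in((np.array([.470,-.385]),(0,0,255)),):
  for z,rad in((.03,.02),(.03,.01),(0,.02)):
    a=np.linspace(0,2*np.pi,60);P=np.c_[K[0]+rad*np.cos(a),K[1]+rad*np.sin(a),0*a+z]
    q=(proj(c,P)-[345,200]+.5)*10-.5
    cv2.polylines(big,[q.round().astype(int)],True,col if z else (255,0,0),1)
cv2.imwrite("pics/fit.png",big)
E
```

```text
green [ 0.3963613 -0.3354433  0.015    ]
black [ 0.372443   -0.41955685  0.015     ]
wood [ 0.47067637 -0.38645212  0.015     ]
wood hole [ 0.47099459 -0.3857537   0.03      ] top ring [ 0.47100217 -0.38535739  0.03      ]
mat corner [ 0.43003273 -0.37219121  0.        ]
tray top edge [ 0.72486185 -0.52019641  0.05      ] [ 0.74254576 -0.54262849  0.        ]
tray top edge [ 0.49413546 -0.48213793  0.05      ] [ 0.50198613 -0.50294801  0.        ]
```

View pics/fit.png

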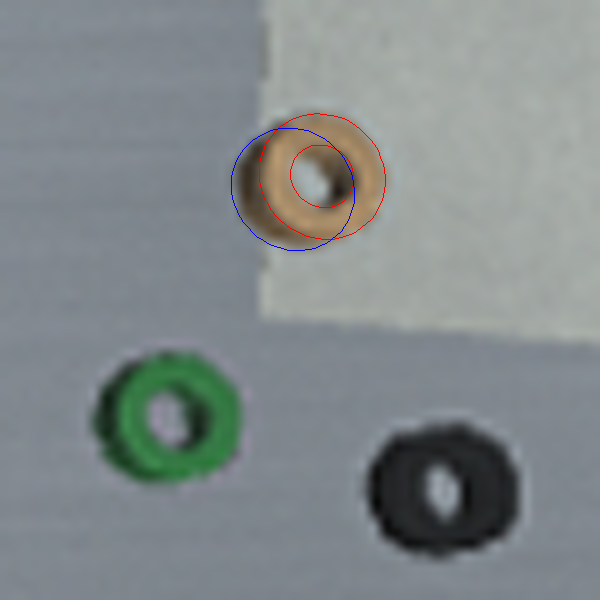

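```bash
python3 - <<'E'
import pickle;from h import *
d=pickle.load(open("cap0.pkl","rb"))
im=cv2.cvtColor(d["side"]["color"],cv2.COLOR_RGB2BGR);cv2.imwrite("pics/tr_s.png",cv2.resize(im[240:384,340:512],None,fx=4,fy=4))
im=cv2.cvtColor(d["top"]["color"],cv2.COLOR_RGB2BGR);cv2.imwrite("pics/tr_t.png",cv2.resize(im[110:220,395:512],None,fx=5,fy=5))
E
```

```text
(no output)
```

View pics/tr_s.png

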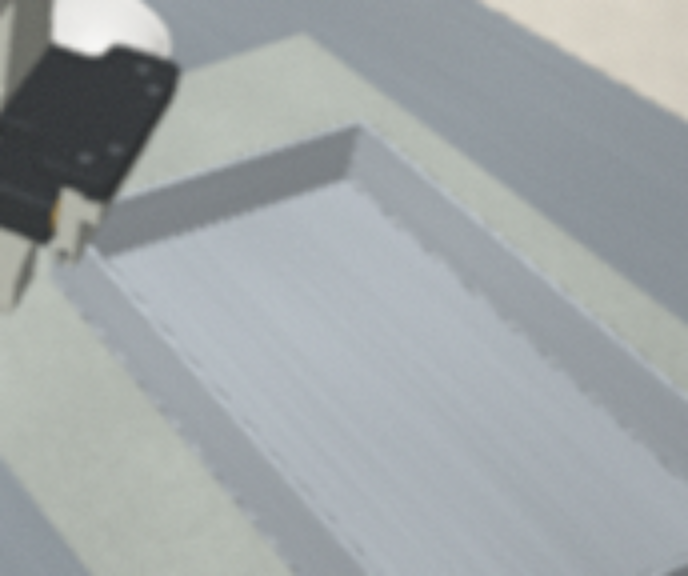

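View pics/tr_t.png

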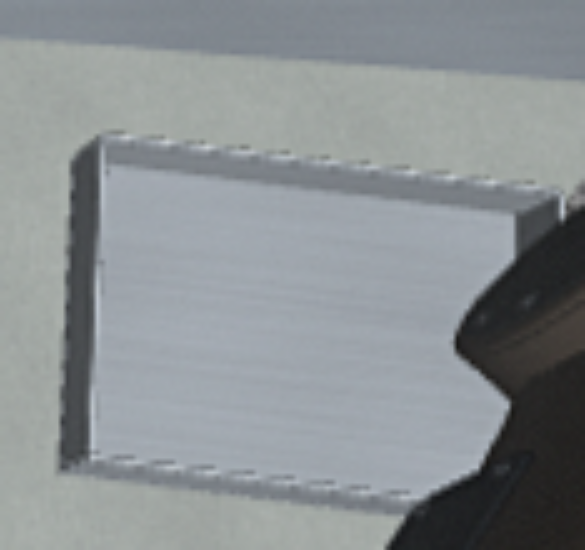

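```bash
python3 - <<'E'
import pickle;from h import *
c=pickle.load(open("cap0.pkl","rb"))["top"]
print(unproj(c,(407.4,203.6),0))
for h in(.03,.04,.05,.06,.07):print(h,unproj(c,(412.6,202),h))
E
```

```text
[ 0.51664453 -0.4992829   0.        ]
0.03 [ 0.51643883 -0.50407183  0.03      ]
0.04 [ 0.51470809 -0.49979575  0.04      ]
0.05 [ 0.51297735 -0.49551967  0.05      ]
0.06 [ 0.51124662 -0.49124359  0.06      ]
0.07 [ 0.50951588 -0.48696751  0.07      ]
```

b sank ~11.5 mm at 8 N against ~6–7 (a) and ~6 (c): b is the tired clamp. Of the tubes green (362,242), black (389,249), wood-brown (376,218), only the last is wooden (confirmed in the enlarged crop).

step_arm([
  [[0,0,-0.015],[0,0,0],1],
  [[0,0,-0.045],[0,0,0],0.5],
  [[0.014,-0.03,-0.056],[0,0,0],0.2],
  [[0.03,-0.066,-0.056],[0,0,0],0],
  [[0.05,-0.108,-0.056],[0,0,0],0],
  [[0.07,-0.15,-0.056],[0,0,0],0],
  [[0.09,-0.192,-0.056],[0,0,0],0],
  [[0.108,-0.232,-0.0511],[0,0,0],0],
  [[0.1176,-0.2532,-0.0511],[0,0,0],0],
  [[0.1176,-0.2532,-0.0511],[0,0,0],0],
])

```text
time_s: 13.0
tcp_pos: [0.4683, -0.3876, 0.129]
eef_rot: [-180.0, -0.1, 177.6]
contact_force: [0.7, 0.4, -0.3]
gripper_width: 0.0669
```

step_arm([
  [[0,0,0.03],[0,0,0],0],
  [[0,0,0.05],[0,0,0],0],
  [[0,0,0.07],[0,0,0],0],
  [[0,0,0.075],[0,0,0],0],
  [[0,0,0.075],[0,0,0],0],
])

```text
time_s: 13.5
tcp_pos: [0.4701, -0.3845, 0.0539]
eef_rot: [180.0, -0.1, 177.8]
contact_force: [1.1, 0.7, 0.4]
gripper_width: 0.0874
```

```bash
python3 - <<'E'
from plant import r
from h import *
s=r.get_state();print(s["time_s"],s["tcp_pos"],s["contact_force"],s["gripper_width"])
c=r.capture("side");im=cv2.cvtColor(c["color"],cv2.COLOR_RGB2BGR)
cv2.imwrite("pics/side2.png",cv2.resize(im[200:340,220:420],None,fx=4,fy=4,interpolation=cv2.INTER_CUBIC))
E
```

```text
13.5 [ 0.47013473 -0.384463    0.05390683] [1.1168827  0.67055553 0.42092265] 0.08736029753965754
```

View pics/side2.png

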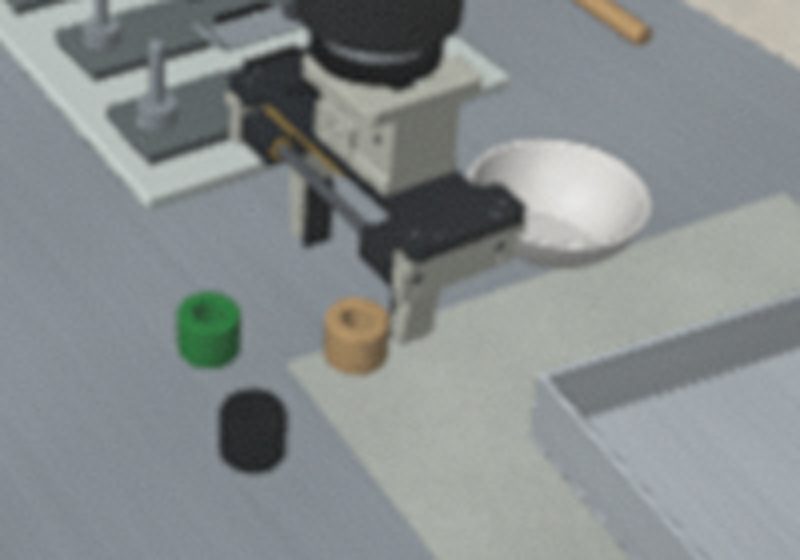

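Side view: wooden collar at crop (357,335) stands between and below the fingers (315,240) and (410,335). Descending.

step_arm([
  [[0,0,0.02],[0,0,0],0],
  [[0,0,0.038],[0,0,0],0],
  [[0,0,0.0485],[0,0,0],0],
  [[0,0,0.0485],[0,0,0],0],
  [[0,0,0.0485],[0,0,0],0.4],
  [[0,0,0.0485],[0,0,0],0.6],
  [[0,0,0.0485],[0,0,0],0.8],
  [[0,0,0.0485],[0,0,0],1],
  [[0,0,0.0485],[0,0,0],1],
  [[0,0,0.0485],[0,0,0],1],
], force=15)

```text
time_s: 14.55
tcp_pos: [0.4704, -0.3849, 0.0062]
eef_rot: [-180.0, 0.0, 177.8]
contact_force: [0.4, -0.7, -0.2]
gripper_width: 0.0453
```

step_arm([
  [[0,0,0],[0,0,0],1],
  [[0,0,0],[0,0,0],1],
  [[0,0,0],[0,0,0],1],
  [[0,0,0],[0,0,0],1],
])

```text
time_s: 14.95
tcp_pos: [0.4704, -0.385, 0.0062]
eef_rot: [-180.0, 0.0, 177.8]
contact_force: [-0.1, -0.4, 1.9]
gripper_width: 0.0397
```

```bash
python3 - <<'E'
from plant import r
from h import *
s=r.get_state();print(s["time_s"],s["tcp_pos"],s["contact_force"],s["gripper_width"])
c=r.capture("side");im=cv2.cvtColor(c["color"],cv2.COLOR_RGB2BGR)
cv2.imwrite("pics/side3.png",cv2.resize(im[200:340,220:420],None,fx=4,fy=4,interpolation=cv2.INTER_CUBIC))
E
```

```text
14.95 [ 0.47042216 -0.38495519  0.00617089] [-0.12052312 -0.42236947  1.91189967] 0.03969514317606975
```

View pics/side3.png

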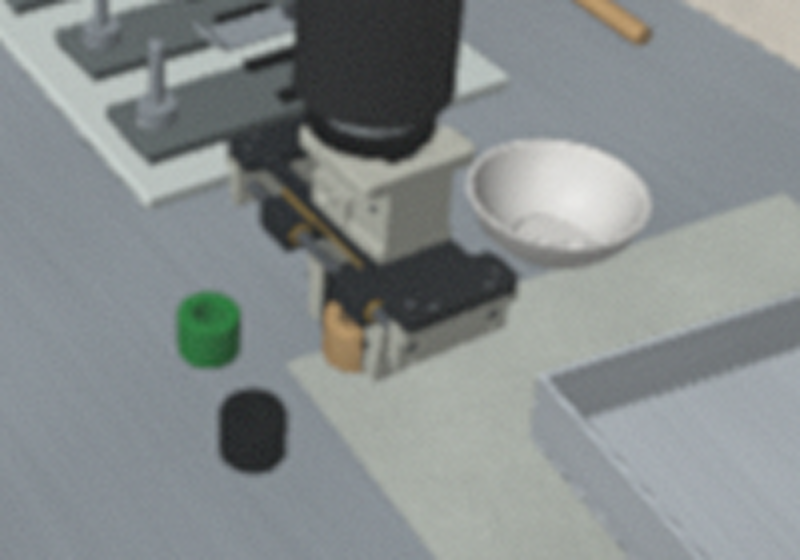

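step_arm([
  [[0,0,-0.02],[0,0,0],1],
  [[0,0,-0.055],[0,0,0],1],
  [[0,0,-0.09],[0,0,0],1],
  [[0,0,-0.12],[0,0,0],1],
  [[0,0.02,-0.14],[0,0,0],1],
  [[-0.002,0.05,-0.14],[0,0,0],1],
  [[-0.003,0.09,-0.14],[0,0,0],1],
  [[-0.004,0.13,-0.14],[0,0,0],1],
  [[-0.005,0.17,-0.14],[0,0,0],1],
  [[-0.006,0.21,-0.14],[0,0,0],1],
])

```text
time_s: 16.0
tcp_pos: [0.4841, -0.1738, 0.146]
eef_rot: [180.0, 0.0, 177.8]
contact_force: [1.5, 0.0, 0.1]
gripper_width: 0.0401
```

step_arm([
  [[-0.001,0.04,0],[0,0,0],1],
  [[-0.002,0.08,0],[0,0,0],1],
  [[-0.003,0.115,0],[0,0,0],1],
  [[-0.0047,0.14,0],[0,0,0],1],
  [[-0.0057,0.1579,0.01],[0,0,0],1],
  [[-0.0057,0.1579,0.025],[0,0,0],1],
  [[-0.0057,0.1579,0.035],[0,0,0],1],
  [[-0.0057,0.1579,0.035],[0,0,0],1],
  [[-0.0057,0.1579,0.035],[0,0,0],1],
  [[-0.0057,0.1579,0.035],[0,0,0],1],
])

```text
time_s: 17.0
tcp_pos: [0.4966, -0.018, 0.1116]
eef_rot: [180.0, 0.0, 177.8]
contact_force: [0.2, -0.2, 0.0]
gripper_width: 0.0404
```

```bash
python3 - <<'E'
from plant import r
from h import *
import pickle
s=r.get_state();print(s["time_s"],s["tcp_pos"],s["contact_force"],s["gripper_width"])
d={}
for n,(y0,y1,x0,x1) in(("side",(140,270,190,390)),("top",(120,240,190,330))):
    c=r.capture(n);d[n]=c;im=cv2.cvtColor(c["color"],cv2.COLOR_RGB2BGR)
    cv2.imwrite(f"pics/{n}4.png",cv2.resize(im[y0:y1,x0:x1],None,fx=4,fy=4,interpolation=cv2.INTER_CUBIC))
pickle.dump(d,open("cap4.pkl","wb"))
E
```

```text
17.0 [ 0.49655112 -0.01804967  0.11159188] [ 0.18208703 -0.24590362  0.01518585] 0.04037937985120846
```

View pics/side4.png

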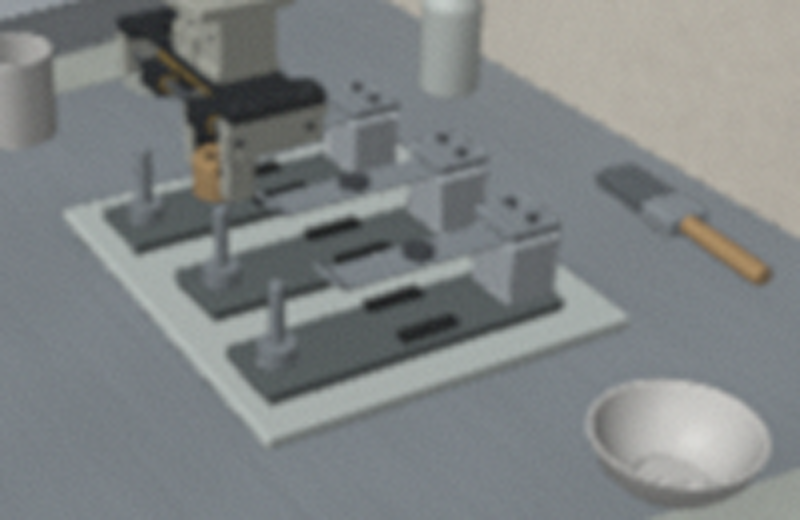

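View pics/top4.png

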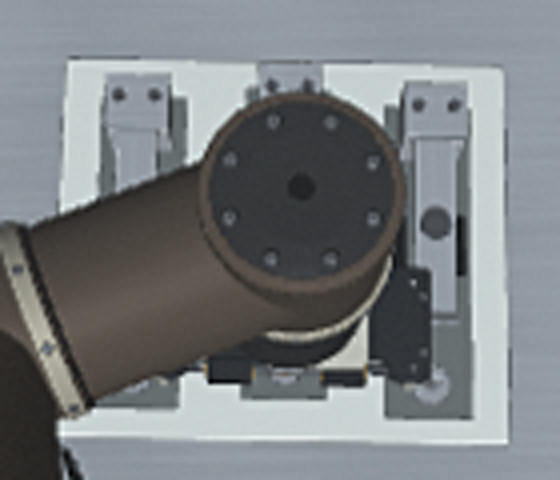

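```bash
python3 - <<'E'
import pickle;from h import *
c=pickle.load(open("cap4.pkl","rb"))["side"]
im=cv2.cvtColor(c["color"],cv2.COLOR_RGB2BGR)
S=10;x0,y0=210,165
big=cv2.resize(im[165:225,210:280],None,fx=S,fy=S,interpolation=cv2.INTER_CUBIC)
def circ(K,z,rad,col):
    a=np.linspace(0,2*np.pi,60);P=np.c_[K[0]+rad*np.cos(a),K[1]+rad*np.sin(a),0*a+z]
    q=(proj(c,P)-[x0,y0]+.5)*S-.5;cv2.polylines(big,[q.round().astype(int)],True,col,1)
K=(.4965,-.018)
circ(K,.040,.006,(0,0,255));circ(K,.090,.006,(0,0,255));circ(K,.040,.015,(0,0,255))
circ(K,.1055,.02,(255,0,0));circ(K,.1355,.02,(255,0,0))
cv2.imwrite("pics/ov4.png",big)
E
```

```text
(no output)
```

View pics/ov4.png

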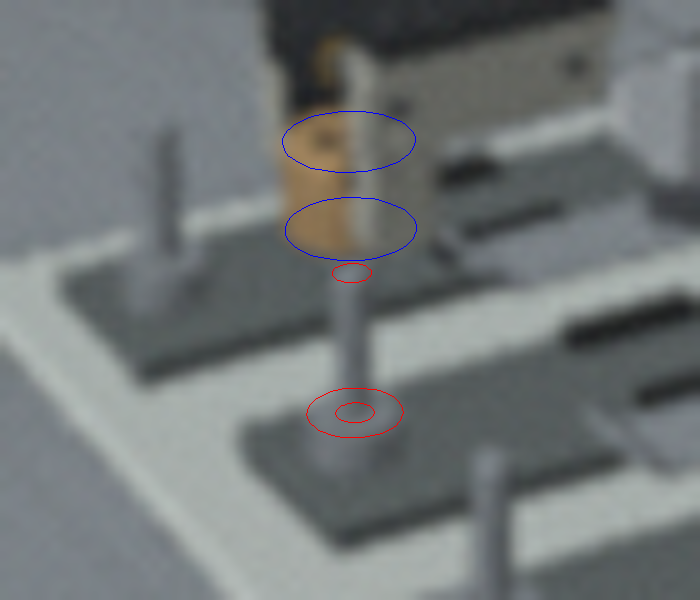

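Overlay (px scaled): collar outline (285–415, 110–250) and post b top (350,273) line up with the model within ~1 px, i.e. well inside the 4 mm clearance. Lowering.

step_arm([
  [[0,0,0.008],[0,0,0],1],
  [[0,0,0.014],[0,0,0],1],
  [[0,0,0.018],[0,0,0],1],
  [[0,0,0.022],[0,0,0],1],
  [[0,0,0.026],[0,0,0],1],
])

```text
time_s: 17.6
tcp_pos: [0.4962, -0.0177, 0.0846]
eef_rot: [-180.0, -0.0, 177.8]
contact_force: [-0.1, -0.0, -0.6]
gripper_width: 0.0404
```

step_arm([
  [[0,0,0.006],[0,0,0],1],
  [[0,0,0.012],[0,0,0],1],
  [[0,0,0.018],[0,0,0],1],
  [[0,0,0.024],[0,0,0],1],
  [[0,0,0.03],[0,0,0],1],
])

```text
time_s: 18.1
tcp_pos: [0.4962, -0.0177, 0.0545]
eef_rot: [-180.0, -0.0, 177.8]
contact_force: [-0.7, 0.2, 0.3]
gripper_width: 0.04
```

step_arm([
  [[0,0,0.003],[0,0,0],1],
  [[0,0,0.006],[0,0,0],1],
  [[0,0,0.008],[0,0,0],1],
  [[0,0,0.008],[0,0,0],1],
])

```text
time_s: 18.5
tcp_pos: [0.4961, -0.0177, 0.0469]
eef_rot: [-180.0, -0.0, 177.8]
contact_force: [-0.8, 0.2, -0.7]
gripper_width: 0.0395
```

step_arm([
  [[0,0,0.0005],[0,0,0],1],
  [[0,0,0.001],[0,0,0],1],
  [[0,0,0.001],[0,0,0],1],
])

```text
time_s: 18.8
tcp_pos: [0.4963, -0.0177, 0.0462]
eef_rot: [180.0, 0.0, 177.8]
contact_force: [0.5, -1.3, 0.4]
gripper_width: 0.0403
```

```bash
python3 - <<'E'
from plant import r
from h import *
s=r.get_state();print(s["time_s"],s["tcp_pos"],s["contact_force"],s["gripper_width"])
c=r.capture("side");im=cv2.cvtColor(c["color"],cv2.COLOR_RGB2BGR)
cv2.imwrite("pics/side5.png",cv2.resize(im[165:225,210:280],None,fx=8,fy=8,interpolation=cv2.INTER_CUBIC))
E
```

```text
18.8 [ 0.49626469 -0.01770589  0.04617391] [ 0.549306   -1.27381176  0.39027192] 0.040346483463859675
```

View pics/side5.png

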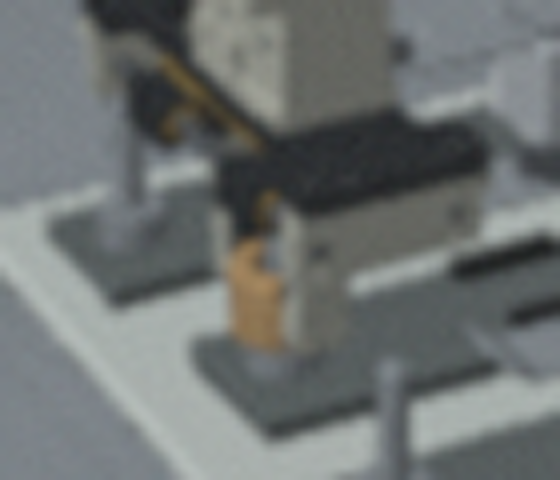

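step_arm([
  [[0,0,0.0005],[0,0,0],1],
  [[0,0,0.001],[0,0,0],1],
  [[0,0,0.001],[0,0,0],1],
])

```text
time_s: 19.15
tcp_pos: [0.4963, -0.0177, 0.046]
eef_rot: [-180.0, 0.0, 177.8]
contact_force: [-5.0, 0.6, 10.3]
gripper_width: 0.0399
```

step_arm([
  [[0,0,-0.0004],[0,0,0],1],
  [[0,0,-0.0004],[0,0,0],0.7],
  [[0,0,-0.0004],[0,0,0],0.4],
  [[0,0,-0.0004],[0,0,0],0.2],
  [[0,0,-0.0004],[0,0,0],0.1],
  [[0,0,-0.0004],[0,0,0],0.1],
])

```text
time_s: 19.75
tcp_pos: [0.4961, -0.0178, 0.0453]
eef_rot: [-180.0, -0.0, 177.8]
contact_force: [0.1, -0.9, -1.2]
gripper_width: 0.0664
```

step_arm([
  [[0,0,0],[0,0,0],0.1],
  [[0,0,-0.015],[0,0,0],0.1],
  [[0,0,-0.04],[0,0,0],0.1],
  [[0,0,-0.08],[0,0,0],0.1],
  [[0,0,-0.12],[0,0,0],0.1],
  [[0,0,-0.15],[0,0,0],0.1],
  [[0,0,-0.15],[0,0,0],0.1],
])

```text
time_s: 20.45
tcp_pos: [0.4987, -0.0173, 0.2]
eef_rot: [179.9, 0.4, 177.8]
contact_force: [0.5, 0.7, -1.0]
gripper_width: 0.079
```

step_arm([
  [[0,-0.04,0],[0,0,0],0.1],
  [[0,-0.08,0],[0,0,0],0.1],
  [[0,-0.12,0],[0,0,0],0.1],
  [[0,-0.16,0],[0,0,0],0.1],
  [[0,-0.2,0],[0,0,0],0.1],
  [[0,-0.24,0],[0,0,0],0.1],
  [[0,-0.28,0],[0,0,0],0.1],
  [[0,-0.3,0],[0,0,0],0.1],
  [[0,-0.3,0],[0,0,0],0.1],
])

```text
time_s: 21.35
tcp_pos: [0.4839, -0.3197, 0.1941]
eef_rot: [180.0, -0.1, 177.6]
contact_force: [0.0, 0.4, -0.3]
gripper_width: 0.0791
```

```bash
python3 - <<'E'
from plant import r
from h import *
s=r.get_state();print(s["time_s"],s["tcp_pos"],s["contact_force"],s["gripper_width"])
for n in("side","top"):
    c=r.capture(n);im=cv2.cvtColor(c["color"],cv2.COLOR_RGB2BGR)
    cv2.imwrite(f"pics/{n}6f.png",im)
    b=im[165:225,210:280] if n=="side" else im[128:236,200:320]
    cv2.imwrite(f"pics/{n}6.png",cv2.resize(b,None,fx=8 if n=="side" else 5,fy=8 if n=="side" else 5,interpolation=cv2.INTER_CUBIC))
E
```

```text
21.35 [ 0.48388137 -0.3197331   0.19411127] [ 0.04147281  0.38089017 -0.30754698] 0.07905109798295407
```

View pics/side6.png

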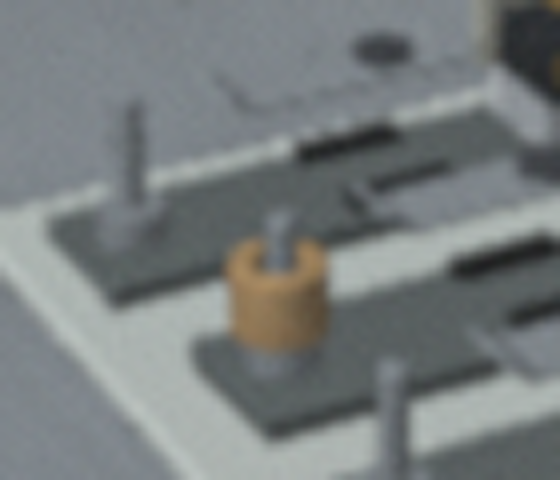

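View pics/top6f.png

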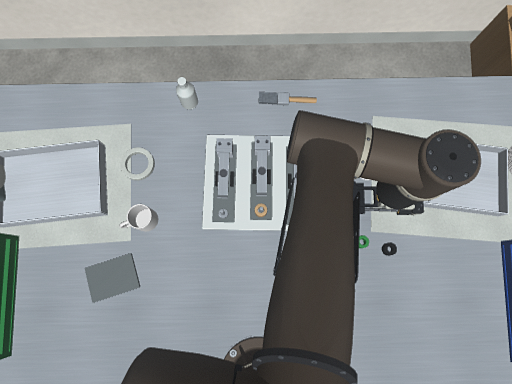

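The collar at (275,300) in the side crop sits level on the shoulder, with the post coming up through it. In the top view it is on the middle clamp (261,210), and the mug (142,217) and tape roll (139,164) have not moved.

step_arm([
  [[0,0,0],[0,0,0],0.1],
  [[0,0,0],[0,0,0],0.1],
  [[0,0,0],[0,0,0],0.1],
])

```text
time_s: 21.75
tcp_pos: [0.4849, -0.3167, 0.1957]
eef_rot: [-180.0, 0.0, 177.9]
contact_force: [-0.1, 0.5, 0.1]
gripper_width: 0.0789
```

```bash
python3 -c "
from plant import r
s=r.get_state();print(s['time_s'],s['contact_force']);print(r.close_job())"
```

```text
21.75 [-0.12733328  0.53691898  0.05500229]
the job is handed in; nothing more can be done
None
```

I handed the job in at 21.75 s with the wooden collar on the post of clamp b, the middle one, which is the tired one.

- **Presses:** I pressed the buttons in the order a, b, c. The vertical force was about 8 N, held for roughly 1 s each (a little longer on a and c). The highest vertical reading was 9.1 N; adding the sideways components makes it about 10 N.
- **Sink at about 8 N:** a sank about 6.5 mm, b about 11.5 mm and c about 6 mm. These come from fingertip height and an estimated contact height. b came out slightly under the stated 12–15 mm, but it still gave clearly the most.
- **Collar:** it met the shoulder at the expected height, with a brief vertical force of about 10 N when it seated. I then let go and drew back. The last side and top pictures show it sitting level on b's shoulder with the pin through it.
- **Bystanders:** in the last top picture the mug and tape roll look unmoved. The arm hid the bowl there. It stood in place in the earlier side pictures, and the arm never came near it at table height.
- **Sideways force:** the readings showed 2–5 N sideways during the presses, as well as the vertical push.

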